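# Take the charged battery pack off the charger and put it away

## Task

Pull the charged battery pack straight up out of the charger, against its sprung catch, and stand it upright on the rubber mat and let go of it. Then take it by its other pair of sides and stand it fully inside the empty bay of the steel rack, not sticking out at either open end. Set it down gently, never drop it or tip it over, and leave the two packs already in the rack where they are.

Things in the scene. Friction and masses are not known exactly. Their poses are not given: they have to be found in the camera images.
- pack: The charged battery pack, standing in the charger at the start: black moulded body 44 mm (its x) by 60 mm (its y), from 45 to 115 mm above its foot, on a grey plug stem 36 by 52 mm, 45 mm high, with a groove across each 52 mm end; origin at the centre of the foot, z up towards the flat top. About 0.55 kg. Grip the black body.
- charger: Fixed grey charger holding the pack. Origin: under the well, on the bench; axes parallel to the pack's at the start. Base 30 mm high = well floor, 130 by 110 mm; well walls to 72 mm. Cheeks at +y and -y, inner faces 32 mm off centre, 139 mm high: fingers fit only on the pack's x sides (44 mm). Sprung rollers in the y walls catch the stem's grooves, about 12 N, for the first 15 mm.
- mat: Fixed black rubber mat on the bench, 130 (x) by 120 (y) by 3 mm; origin at the centre of its underside.
- rack: Fixed steel rack, three bays side by side along its y, pitch 62 mm; origin: centre of its underside. Floor plate 84 (x) by 194 (y) by 8 mm. Bay walls 8 mm thick, 64 mm long in x, to 117 mm above the bench, 54 mm clear between; x ends open. A pack stands with its 60 mm along the rack's x and its 44 mm between the walls, so fingers fit only at the x ends. Two bays are taken.
- free_bay: The empty bay of the rack: origin at the centre of its floor (8 mm above the bench), x along the bay towards its open end, as the rack's x.
- parked_a: A pack already in the rack, same make and size as pack; to be left alone. Origin at the centre of its foot.
- parked_b: The other pack already in the rack, same size; to be left alone. Origin at the centre of its foot.
There are look-alikes about, which are no part of the job. What is shaped like the charger but red is not meant.

How it is judged (in metres and radians):
On the way, in this order (a step that is already met when the one before it is completed fails the run):
1. the pack is pulled up clear of the charger's well, upright in the gripper (z of pack in the frame of charger above 0.08 m and angle between pack's own z axis and vertical below 0.3 rad and contact force between the fingers and pack above 0.5 N), for 0.1 s.
2. the pack stands upright on the mat, let go (horizontal distance between pack and mat below 0.06 m and height (world z) of pack below 0.008 m and angle between pack's own z axis and vertical below 0.08 rad and linear speed of pack below 0.02 m/s and contact force between the fingers and pack below 0.05 N), for 0.2 s.
At the end, for the whole second after the job is handed in: The pack stands released, upright (within 4.5 degrees) and still on the floor of the empty bay, its 60 mm width along the bay, its centre within 14 mm of the bay's centre lengthwise and 9 mm across; the two other packs are still in their bays (x of pack in the frame of free_bay between -0.014 and 0.014 m and y of pack in the frame of free_bay between -0.009 and 0.009 m and height (world z) of pack between 0.004 and 0.012 m and angle between pack's own z axis and vertical below 0.08 rad and angle between the y axis of pack and the x axis of free_bay, either way round below 0.25 rad and linear speed of pack below 0.02 m/s and contact force between the fingers and pack below 0.05 N); the robot touches nothing.
It fails at once if the pack is tipped over or tilted by more than 40 degrees (angle between pack's own z axis and vertical above 0.7 rad).
It fails at once if the pack is dropped: it falls faster than 0.5 m/s with no finger on it (contact force between the fingers and pack below 0.05 N and linear speed of pack above 0.5 m/s).
It fails at once if a parked pack (parked_a) is shifted by more than 15 mm or tipped (distance of parked_a from where it was at the start of the episode above 0.015 m or angle between parked_a's own z axis and vertical above 0.25 rad).
It fails at once if a parked pack (parked_b) is shifted by more than 15 mm or tipped (distance of parked_b from where it was at the start of the episode above 0.015 m or angle between parked_b's own z axis and vertical above 0.25 rad).
It also fails if it takes over 64 s, if anything falls off the work surface, if the arm or the gripper's body presses on something with over 40 N, if the wrist force passes 120 N, or if a joint passes its speed limit or range.

## Robot

A 7-joint arm with a two-finger parallel gripper is mounted at the origin on the work surface. World frame = base frame: x ahead of the robot, y to its left, z up, the work surface at z = 0. Lengths are in mm, angles in rad, forces in N, time in s.
With the tool pointing down it reaches from about 400 to 875 mm from the base axis. Payload 4.4 kg.
Tool frame: the origin (TCP) lies at the very end of the fingers, on their centre line; the grasp point (between the pads) lies 19 mm behind it; z points along the fingers, y is the line along which they close (so a half turn about z gives the same grasp; the last joint's range is limited). The gripper opens to 85 mm and grips with 20 to 120 N. Pads are 22 mm wide; open, the fingers measure 114 mm over their backs; the gripper's body (76 mm by 85 mm) begins 54 mm behind the grasp point. The pads swing forward as they close: fully open they stand 13 mm farther back than shut.
Start: joints at [1.04, 0.628, 0.038, 1.517, -0.027, 0.996, -0.02], TCP at [291.387, -581.043, 231.313] pointing down, gripper open.
Joint ranges: [-3.06, 3.06], [-0.37, 2.12], [-1.25, 1.32], [0.18, 2.47], [-1.1, 4.24], [0.23, 1.98], [-2.94, 2.94]. Speed limits (rad/s): [2.57, 2.57, 3.14, 3.14, 3.14, 3.14, 3.14].

## Interface

Orientations are given as [roll, pitch, yaw] about the fixed x, y, z axes, in that order (R = Rz(yaw) Ry(pitch) Rx(roll)).
In Python, from cell import status, get_image, ctrl, models gives the robot as it stands.
- The arm moves only by the shell command python3 -m handwheel 'ROWS' [OPENING]. ROWS is JSON, a list of rows, each an object with "delta_pos": the shift along the world's x, y, z in cm, a list of three; "yaw": the turn about the world's z in rad. A call has 1 to 10 rows; each row shifts and turns the commanded pose from where the row before left it; what a row does not reach is not made up. A row lasts 1/12 s, in which the tool goes at most 41.7 mm and 7.16 degrees, less where a joint would pass 70% of its speed; a pose out of reach is approached as far as the arm can. A call is refused whole if a number of a shift passes 4.17 or a number of a turn 0.125, either way. A call with a gripper value outside its range is refused whole. OPENING is the opening, from -1 (shut) to 1 (fully open), set as the call begins (- or left out, the last holds). The fingers move at their own pace and stop on an object; the grip force is fixed at half the most. Time passes only in rows, so rows that do not move let the fingers close. It gives the time, the measured TCP pose, the force, the opening and the grip force at its end, in the units of the state.
- status.read_state(): the state, without advancing time (a new reading comes with each control period).
- get_image(name): name is "side" or "top"; returns a dict with "color" (420x560x3 uint8, red, green, blue), "z_map" (420x560 float32, mm along the optical axis (not along the pixel's ray), 0 where there is no reading), "fx", "fy", "cx", "cy" (pixels), "position" and "rotation" of the camera in the world. Camera axes: x right, y up, looking along -z (the intrinsics and any distortion apply to the point x, -y, -z); pixel columns grow to the right and rows downward; lengths in mm; the calibration is good to about 2 mm. A picture is of the moment at which its call begins.
- ctrl.finish_job(): hands the job in; it is judged then, once.
Trained networks look in a picture, given as the dict that the camera call returned (one of the last four; its "shot" number tells which), for a name from the list of things; names that differ only in an ending like _2 or _b are one class to them, and where a whole thing is asked for, a point or a joint stands for the part that bears it (a point fixed in the world has none). Each returns a list of dicts, best first, with "score" (0 to 1); they miss things now and then, are a little off and sometimes report something else, mostly with a low value. They report only what shows in the picture. A call takes as long as a camera call. They do not tell look-alikes from the thing itself.
- models.boxes_of(picture, name): "rect" ([left, top, right, bottom] in pixels, round what is visible of it).
The state is a dict: "clock": time; "qpos": joint angles; "qd": joint speeds; "tau": joint torques, N m; "eef_pos": TCP position; "tool_rot": TCP orientation; "force": force on the tool from outside, world axes, zero at the start; "torque": the same for the moment, N m; "width": finger opening in mm; "gripper_force": force on a finger pad.
Only numpy, scipy, OpenCV 4.12 (cv2) and the standard library are available. Lean on these libraries where they do the work, as an engineer would, in place of code of your own. Each camera call takes 0.05 s, during which the arm holds its last target. There are 200 camera calls.

## Working session

There is one attempt and no reset: what is moved stays moved. The work goes in short steps, Python scripts to look and compute and a shell command to move; the robot and the scene stay as the last step left them, time stands still between calls to the robot, and variables do not carry over. Pictures are saved under pics/ and viewed, at most 10 in all, crops included, and the job is handed in when it is done.

```bash
ls; mkdir -p pics; cat > h.py <<'E'
import numpy as np, cv2
from cell import status,get_image,ctrl,models
def pts(im):
    z=im["z_map"].astype(float); v,u=np.mgrid[:z.shape[0],:z.shape[1]]
    K=np.array([[im["fx"],0,im["cx"]],[0,im["fy"],im["cy"]],[0,0,1]])
    x=(u-im["cx"])/im["fx"]*z; y=(v-im["cy"])/im["fy"]*z
    P=np.stack([x,-y,-z],-1)@np.array(im["rotation"]).T+np.array(im["position"])
    P[z==0]=np.nan
    return P
def save(im,n): cv2.imwrite("pics/"+n+".png",im["color"][...,::-1])
E
python3 - <<'E'
from h import *
for n in("top","side"):
    im=get_image(n); save(im,n+"0"); print(n,im.keys(),im["position"],np.array(im["rotation"]).round(3).tolist(),im["fx"],im.get("distortion"))
    np.savez(n+"0.npz",P=pts(im),c=im["color"])
    for k in("pack","charger","mat","rack","free_bay"):
        print(k,[(np.round(b["rect"]).tolist(),round(b["score"],2)) for b in models.boxes_of(im,k)])
print(status.read_state())
E
```

```text
pics
top dict_keys(['color', 'z_map', 'fx', 'fy', 'cx', 'cy', 'position', 'rotation', 'shot']) [ 438.21166896  -94.60536764 1256.56305214] [0.04, -0.002, -1.551] 464.3104320100569 NoneTraceback (most recent call last):
  File "<stdin>", line 4, in <module>
  File "h.py", line 7, in pts
    P=np.stack([x,-y,-z],-1)@np.array(im["rotation"]).T+np.array(im["position"])
      ~~~~~~~~~~~~~~~~~~~~~~~~~~~~~~~~~~~~~~~~~~~~~~~~~^~~~~~~~~~~~~~~~~~~~~~~~~
ValueError: operands could not be broadcast together with shapes (420,560) (3,)
```

```bash
sed -i 's/np.array(im\["rotation"\]).T/Rotation.from_euler("xyz",im["rotation"]).as_matrix().T/; 1a from scipy.spatial.transform import Rotation' h.py
python3 - <<'E'
from h import *
for n in("top","side"):
    im=get_image(n); save(im,n+"0"); print(n,im["position"],im["rotation"])
    np.savez(n+"0.npz",P=pts(im),c=im["color"])
    for k in("pack","charger","mat","rack","free_bay"):
        print(k,[(np.round(b["rect"]).tolist(),round(b["score"],2)) for b in models.boxes_of(im,k)])
print(status.read_state())
E
```

```text
top [ 438.21166896  -94.60536764 1256.56305214] [ 0.0399334  -0.00168484 -1.55127884]
pack [([324.0, 201.0, 353.0, 222.0], 0.75)]
charger [([415.0, 256.0, 480.0, 312.0], 0.95), ([325.0, 124.0, 378.0, 173.0], 0.94), ([303.0, 193.0, 360.0, 241.0], 0.7)]
mat [([227.0, 173.0, 276.0, 224.0], 0.63)]
rack [([109.0, 166.0, 198.0, 198.0], 0.55)]
free_bay [([301.0, 192.0, 360.0, 242.0], 0.63), ([174.0, 165.0, 188.0, 190.0], 0.55)]
side [175.18499835 684.77692476 594.97703782] [ 0.98956276 -0.01542498 -2.76372155]
pack [([293.0, 139.0, 319.0, 181.0], 0.83), ([274.0, 147.0, 339.0, 214.0], 0.74), ([111.0, 234.0, 218.0, 364.0], 0.53)]
charger [([276.0, 144.0, 340.0, 215.0], 0.8), ([212.0, 124.0, 274.0, 189.0], 0.75), ([366.0, 112.0, 421.0, 174.0], 0.56)]
mat [([214.0, 222.0, 286.0, 266.0], 0.74)]
rack [([110.0, 232.0, 218.0, 365.0], 0.62), ([274.0, 145.0, 339.0, 214.0], 0.31)]
free_bay [([194.0, 284.0, 210.0, 303.0], 0.79)]
{'clock': 0.65, 'qpos': array([ 1.04022439,  0.62834067,  0.03853392,  1.51737795, -0.02699726,
        0.99631814, -0.02001068]), 'qd': array([-0.0011694 , -0.00077037,  0.00100502,  0.00029269,  0.00014792,
       -0.00068687, -0.00097719]), 'tau': array([-2.44234825e-04, -5.63056147e+01,  1.22514803e+00, -1.93726337e+01,
        1.09630046e-02,  1.75427918e-03,  2.90854734e-05]), 'eef_pos': array([ 291.36061805, -581.07070685,  231.35960001]), 'tool_rot': array([ 3.14151801e+00, -1.86473250e-05,  4.64710793e-01]), 'force': array([ 0.59510656, -0.5066933 ,  0.23939408]), 'torque': array([ 0.01839817, -0.00890319, -0.03443118]), 'gripper_force': 0.0, 'width': 85.16933162516969}
```

View pics/top0.png

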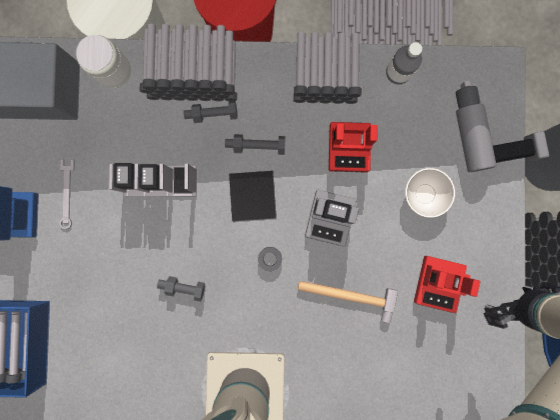

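View pics/side0.png

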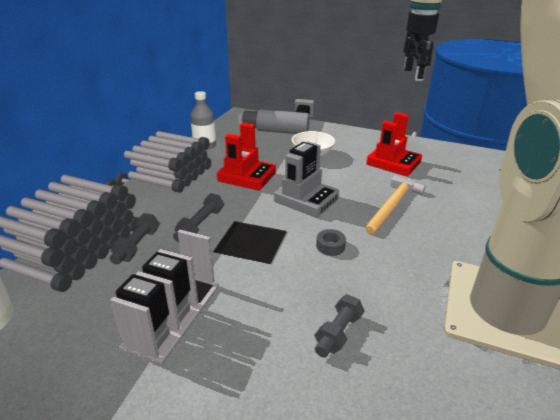

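Three things are shaped like the charger. The grey one at top (331,217) holds the pack. The red ones at (351,147) and (443,285) are empty and excluded by colour. Free bay is the right one, at (183,179); mat at (252,196). Now I'll measure and take a confirming crop.

```bash
python3 - <<'E'
from h import *
d=np.load("top0.npz");P=d["P"];c=d["c"].astype(int)
def rect(m,name):
    q=P[m][:,:2].astype(np.float32); (cx,cy),(w,h),a=cv2.minAreaRect(q)
    print(name,m.sum(),"c",round(cx,1),round(cy,1),"size",round(w,1),round(h,1),"ang",round(a,1),"zmed",np.median(P[m][:,2]).round(1))
def box(l,t,r,b):
    m=np.zeros(P.shape[:2],bool);m[t:b,l:r]=1;return m
Z=P[...,2];g=c.max(-1)
print("hist charger",np.histogram(Z[box(300,188,365,248)],bins=np.arange(-6,160,6))[0])
C=box(300,188,365,248)
rect(C&(Z>142)&(Z<150),"packtop")
rect(C&(Z>133),"pack+cheeks"); rect(C&(Z>25)&(Z<38),"base");rect(C&(Z>20),"all")
M=box(222,165,285,230)&(g<50)&(Z<12); rect(M,"mat dark")
R=box(100,155,205,205)
print("hist rack",np.histogram(Z[R],bins=np.arange(-6,150,6))[0])
rect(R&(Z>112),"rack>112")
rect(R&(Z>119)&(np.arange(560)<136),"pa");rect(R&(Z>119)&(np.arange(560)>=136)&(np.arange(560)<170),"pb")
rect(R&(Z>100)&(np.arange(560)>168),"freewalls>100")
rect(R&(Z>4),"rack all")
np.set_printoptions(linewidth=250,suppress=True)
print(Z[160:202:2,164:204:2].round(0))
a=cv2.resize(d["c"][185:250,290:370],None,fx=6,fy=6);b=cv2.resize(d["c"][155:220,100:210],None,fx=3.5,fy=3.5)
o=np.zeros((max(a.shape[0],b.shape[0]),800,3),np.uint8);o[:a.shape[0],:a.shape[1]]=a[:,:];w=min(800-a.shape[1],b.shape[1]);o[:b.shape[0],a.shape[1]:a.shape[1]+w]=b[:,-w:]
cv2.imwrite("pics/crop.png",o[...,::-1])
E
```

```text
hist charger [1051  680   13   10   32  687  441   12    6    8    6    3   79   36
    5    5    9    4    5   13    8   14   16  150  311  244    1]
packtop 386 c 483.1 -219.0 size 90.2 43.3 ang 77.8 zmed 144.6
pack+cheeks 698 c 482.4 -222.7 size 99.8 44.1 ang 77.1 zmed 142.8
base 1104 c 468.2 -219.2 size 109.7 129.2 ang 77.2 zmed 29.4
all 2095 c 467.8 -219.1 size 109.7 129.8 ang 77.2 zmed 32.4
mat dark 402 c 533.2 -7.8 size 109.7 114.1 ang 5.5 zmed 2.6
hist rack [1320 1274  584   56   36   23   28   27   31   37   27   45   21   37
   41   50   39   64   64  166  451  724   50    0    0]
rack>112 1292 c 559.2 240.8 size 64.0 195.9 ang 0.9 zmed 121.2
pa 430 c 559.1 304.0 size 61.3 64.8 ang 0.7 zmed 122.7
pb 440 c 559.1 237.7 size 59.5 63.9 ang 1.1 zmed 122.3
freewalls>100 116 c 560.3 147.2 size 62.2 8.0 ang 0.4 zmed 115.2
rack all 2826 c 562.3 262.9 size 133.1 280.9 ang 1.2 zmed 105.3
[[  1.   3.   1.   3.  -6.   1.   3.   4.  -0.   1.   1.  -1.  -2.  -2.   2.   1.   2.   2.   0.  -0.]
 [ -1.  -0.  -1.  -6.   4.   1.  -2.  -2.   5.  -2.  -3.  -3.  -7.  -0.   1.  -1.   5.  -6.   3. 
[... 1263 characters left out ...]
  18.   5.   6.   9.   6.   4.   7. 118. 109.  87.  59.  29.   7.  -1.   0.   2.]
 [ 86.  83.  62.  38.  17.   7.  10.   5.   7.   8.   9.   1.  83.  84.  58.  31.   6.  -2.  -1.  -0.]
 [  8.   4.   8.  13.  17.   8.  11.   8.   9.   3.   6.   6.  11.   6.   9.  23.   6.  -2.   2.   0.]
 [  6.  10.   8.  13.  12.   7.  10.   9.   9.   3.   7.  10.   7.   8.   7.   7.   4.  -1.   1.   3.]
 [  5.   8.   7.   7.   9.   7.   8.   9.   8.   6.   7.   8.  11.  11.  10.   5.   3.   4.   3.   0.]
 [ -2.  -2.  -1.   2.   2.  -4.  -1.  -3.  nan   1.  -3.  -4.  -2.   1.  -1.  -0.  -5.  -3.  -3.  -2.]
 [ -3.  -2.   0.   2.   2.  -6.  -1.  -3.   4.  -3.   0.   0.  -1.   1.  -2.  -2.  -0.   2.  -1.  -0.]]
```

View pics/crop.png

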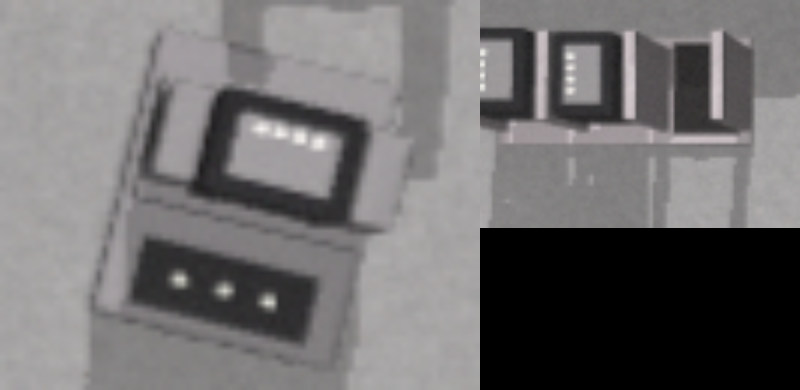

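The crop confirms it: the grey charger holds the pack, with its display face at crop (285,160) and cheeks to the left and right. The rack's right bay is empty. Pack centre ≈ (482.4, -222.7), pack x axis at -12.8°, so tool yaw 77.2° for the first grasp.

```bash
python3 -m handwheel '[{"delta_pos":[1.9,3.0,0],"yaw":0.09},{"delta_pos":[1.9,3.0,0],"yaw":0.09},{"delta_pos":[1.9,3.0,0],"yaw":0.09},{"delta_pos":[1.9,3.0,0],"yaw":0.09},{"delta_pos":[1.9,3.0,0],"yaw":0.09},{"delta_pos":[1.9,3.0,0],"yaw":0.09},{"delta_pos":[1.9,3.0,0],"yaw":0.09},{"delta_pos":[1.9,3.0,0],"yaw":0.09},{"delta_pos":[1.9,3.0,0],"yaw":0.09},{"delta_pos":[1.9,3.0,0],"yaw":0.07}]' 1
python3 -m handwheel '[{"delta_pos":[0,2.0,0],"yaw":0},{"delta_pos":[0,2.0,0],"yaw":0},{"delta_pos":[0,1.8,0],"yaw":0},{"delta_pos":[0,0,0],"yaw":0},{"delta_pos":[0,0,0],"yaw":0},{"delta_pos":[0,0,0],"yaw":0}]'
python3 - <<'E'
from h import *
d=np.load("top0.npz");P=d["P"];Z=P[...,2]
# bay floor & rack floor strip x extents
for l,r in((172,186),(110,190)):
    m=np.zeros(Z.shape,bool);m[150:215,l:r]=1
    m&=(Z>5.5)&(Z<11);x=P[m][:,0];print(l,r,np.percentile(x,[1,5,50,95,99]).round(1))
m=np.zeros(Z.shape,bool);m[150:215,100:205]=1;m&=(Z>113)&(Z<128)
print("x ext walls/packs",np.percentile(P[m][:,0],[0.5,50,99.5]).round(1))
# side camera: charger/pack top and free wall
d=np.load("side0.npz");P=d["P"];Z=P[...,2]
def rect(m,n):
    (cx,cy),s,a=cv2.minAreaRect(P[m][:,:2].astype(np.float32));print(n,m.sum(),round(cx,1),round(cy,1),np.round(s,1),round(a,1))
X,Y=P[...,0],P[...,1]
near=(abs(X-482)<75)&(abs(Y+222)<75); rect(near&(Z>142)&(Z<149),"packtop");rect(near&(Z>136),"pack+cheek")
fw=(abs(X-560)<50)&(abs(Y-147)<12)&(Z>110);rect(fw,"freewall")
pb=(abs(X-560)<50)&(abs(Y-241)<100)&(Z>112);rect(pb,"rack top")
E
```

```text
clock: 1.48
eef_pos: [482.2, -279.6, 231.6]
tool_rot: [3.141, 0.0, 1.349]
force: [1.0, 0.1, -0.3]
width: 85.4
gripper_force: 0.0
clock: 1.98
eef_pos: [481.4, -224.2, 231.5]
tool_rot: [3.141, 0.001, 1.344]
force: [-0.7, -0.2, -0.8]
width: 85.2
gripper_force: 0.0
172 186 [516.  519.7 554.9 599.3 602.7]
110 190 [474.6 517.  532.  599.7 632.1]
x ext walls/packs [528.2 559.1 590. ]
packtop 207 480.8 -218.2 [59.8 43.4] 78.2
pack+cheek 371 479.8 -219.6 [101.8  44.8] 78.2
freewall 187 559.7 148.8 [63.9 11.6] 2.3
rack top 2545 557.5 241.8 [ 67.2 196.8] 0.6
```

```bash
python3 -m handwheel '[{"delta_pos":[0,0.25,-2.5],"yaw":0.008},{"delta_pos":[0,0,-2.5],"yaw":0},{"delta_pos":[0,0,-2.0],"yaw":0},{"delta_pos":[0,0,-1.5],"yaw":0},{"delta_pos":[0,0,-1.5],"yaw":0},{"delta_pos":[0,0,-1.5],"yaw":0},{"delta_pos":[0,0,-1.0],"yaw":0},{"delta_pos":[0,0,-1.0],"yaw":0},{"delta_pos":[0,0,0],"yaw":0},{"delta_pos":[0,0,0],"yaw":0}]'
python3 - <<'E'
from h import *
save(get_image("side"),"s1")
s=cv2.imread("pics/s1.png");cv2.imwrite("pics/s1c.png",cv2.resize(s[60:240,210:400],None,fx=3,fy=3))
E
```

```text
clock: 2.82
eef_pos: [481.3, -221.0, 96.1]
tool_rot: [-3.141, 0.0, 1.352]
force: [-0.2, 0.1, 0.5]
width: 85.4
gripper_force: 0.0
```

View pics/s1c.png

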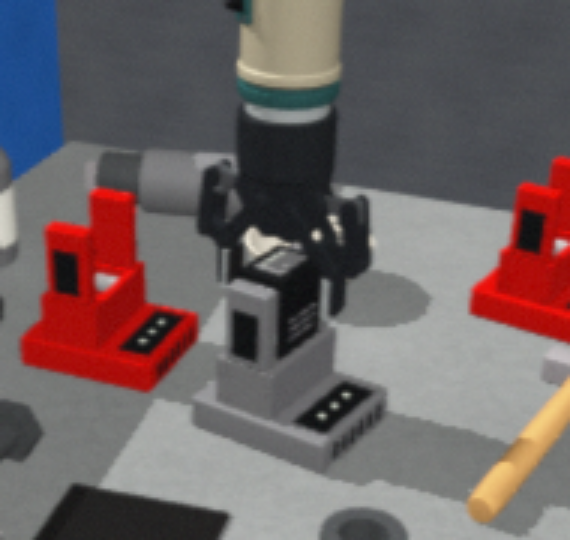

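The fingers straddle the pack on both its x sides: the right finger is at crop (338,295) and the left one is behind the pack near (222,260). Closing the gripper.

```bash
python3 -m handwheel '[{"delta_pos":[0,0,0],"yaw":0},{"delta_pos":[0,0,0],"yaw":0},{"delta_pos":[0,0,0],"yaw":0},{"delta_pos":[0,0,0],"yaw":0},{"delta_pos":[0,0,0],"yaw":0},{"delta_pos":[0,0,0],"yaw":0},{"delta_pos":[0,0,0],"yaw":0},{"delta_pos":[0,0,0],"yaw":0},{"delta_pos":[0,0,0],"yaw":0},{"delta_pos":[0,0,0],"yaw":0}]' -1
```

```text
clock: 3.7
eef_pos: [482.0, -220.7, 97.0]
tool_rot: [3.14, 0.0, 1.353]
force: [0.4, -0.1, 6.3]
width: 43.6
gripper_force: 62.5
```

```bash
python3 -m handwheel '[{"delta_pos":[0,0,0.2],"yaw":0},{"delta_pos":[0,0,0.2],"yaw":0},{"delta_pos":[0,0,0.2],"yaw":0},{"delta_pos":[0,0,0.2],"yaw":0},{"delta_pos":[0,0,0.2],"yaw":0},{"delta_pos":[0,0,0.2],"yaw":0},{"delta_pos":[0,0,0.2],"yaw":0},{"delta_pos":[0,0,0.2],"yaw":0},{"delta_pos":[0,0,0.2],"yaw":0},{"delta_pos":[0,0,0.2],"yaw":0}]'
python3 -m handwheel '[{"delta_pos":[0,0,0.5],"yaw":0},{"delta_pos":[0,0,0.5],"yaw":0},{"delta_pos":[0,0,0.5],"yaw":0},{"delta_pos":[0,0,1],"yaw":0},{"delta_pos":[0,0,1],"yaw":0},{"delta_pos":[0,0,1],"yaw":0},{"delta_pos":[0,0,1],"yaw":0},{"delta_pos":[0,0,1],"yaw":0},{"delta_pos":[0,0,1],"yaw":0},{"delta_pos":[0,0,1],"yaw":0}]'
python3 -m handwheel '[{"delta_pos":[0,0,1],"yaw":0},{"delta_pos":[0,0,1],"yaw":0},{"delta_pos":[0,0,1],"yaw":0},{"delta_pos":[0,0,1],"yaw":0},{"delta_pos":[0,0,0],"yaw":0},{"delta_pos":[0,0,0],"yaw":0}]'
python3 - <<'E'
from h import *
save(get_image("side"),"s2")
s=cv2.imread("pics/s2.png");cv2.imwrite("pics/s2c.png",cv2.resize(s[30:240,210:400],None,fx=2.5,fy=2.5))
print(status.read_state()["force"])
E
```

```text
clock: 4.53
eef_pos: [481.1, -220.5, 116.6]
tool_rot: [-3.141, 0.0, 1.353]
force: [-0.4, 0.9, -9.1]
width: 44.0
gripper_force: 64.2
clock: 5.37
eef_pos: [481.4, -220.5, 202.5]
tool_rot: [3.141, 0.0, 1.353]
force: [0.0, -0.3, -4.5]
width: 43.4
gripper_force: 64.7
clock: 5.87
eef_pos: [481.7, -220.7, 241.9]
tool_rot: [3.14, 0.0, 1.353]
force: [-0.6, 0.9, -4.9]
width: 43.6
gripper_force: 64.8
[ 0.9615614   0.20873778 -4.4537554 ]
```

View pics/s2c.png

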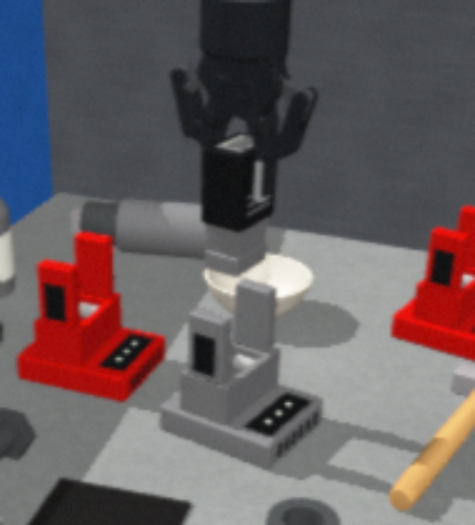

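The pack hangs upright in the fingers with its stem at crop (235,245), clear of the cheeks. I'll move it over the mat and turn it, so that the second grasp needs only a 90° turn.

```bash
python3 -m handwheel '[{"delta_pos":[0.3,0.9,0],"yaw":-0.06},{"delta_pos":[0.4,1.8,0],"yaw":-0.11},{"delta_pos":[0.4,1.8,0],"yaw":-0.11},{"delta_pos":[0.4,1.8,0],"yaw":-0.11},{"delta_pos":[0.4,1.8,0],"yaw":-0.11},{"delta_pos":[0.4,1.8,0],"yaw":-0.11},{"delta_pos":[0.4,1.8,0],"yaw":-0.11},{"delta_pos":[0.4,1.8,0],"yaw":-0.11},{"delta_pos":[0.4,1.8,0],"yaw":-0.11},{"delta_pos":[0.4,1.8,0],"yaw":-0.11}]'
python3 -m handwheel '[{"delta_pos":[0.4,1.5,-1],"yaw":-0.1},{"delta_pos":[0.4,1.4,-1.5],"yaw":-0.1},{"delta_pos":[0.4,0.8,-2],"yaw":-0.06},{"delta_pos":[0.1,0.3,-2],"yaw":-0.03},{"delta_pos":[0,0,-2],"yaw":0},{"delta_pos":[0,0,-2],"yaw":0},{"delta_pos":[0,0,-1.5],"yaw":0},{"delta_pos":[0,0,-1],"yaw":0},{"delta_pos":[0,0,-0.5],"yaw":0},{"delta_pos":[0,0,0],"yaw":0}]'
python3 - <<'E'
from h import *
im=get_image("side");save(im,"s3")
P=pts(im);X,Y,Z=P[...,0],P[...,1],P[...,2];s=status.read_state();e=s["eef_pos"];print(e,s["tool_rot"],s["force"])
m=(abs(X-e[0])<45)&(abs(Y-e[1])<45)&(Z<e[2]-10);print(np.histogram(Z[m],bins=np.arange(-8,110,4)))
g=im["color"].max(-1);mm=(g<50)&(abs(Z)<9)&(abs(X-533)<90)&(abs(Y+8)<90);print("mat",np.percentile(P[mm],[2,50,98],axis=0).round(0))
E
python3 - <<'E'
import cv2
s=cv2.imread("pics/s3.png");cv2.imwrite("pics/s3c.png",cv2.resize(s[80:290,160:340],None,fx=2.5,fy=2.5))
E
```

```text
clock: 6.75
eef_pos: [519.9, -48.5, 240.4]
tool_rot: [-3.141, 0.002, 0.298]
force: [0.3, 0.0, -4.1]
width: 43.4
gripper_force: 64.5
clock: 7.58
eef_pos: [532.7, -9.5, 105.2]
tool_rot: [3.142, 0.002, 0.013]
force: [-0.1, 0.7, -5.2]
width: 43.8
gripper_force: 64.7
[533.31460782  -9.56613535 106.07425975] [3.14157872e+00 6.49567835e-04 1.27034263e-02] [-0.52694859 -0.6776601  -3.55049974]
(array([  0,   3, 701, 172,   0,   0,   0,   0,   0,   0,   0,  12,  39,
        46,  42,  50,  53,  34,  37,  31,  46,  45,  16,  37,  49,  62,
         1,   0,   0]), array([ -8,  -4,   0,   4,   8,  12,  16,  20,  24,  28,  32,  36,  40,
        44,  48,  52,  56,  60,  64,  68,  72,  76,  80,  84,  88,  92,
        96, 100, 104, 108]))
mat [[459. -61.   1.]
 [513.   4.   3.]
 [581.  51.   5.]]
```

View pics/s3c.png

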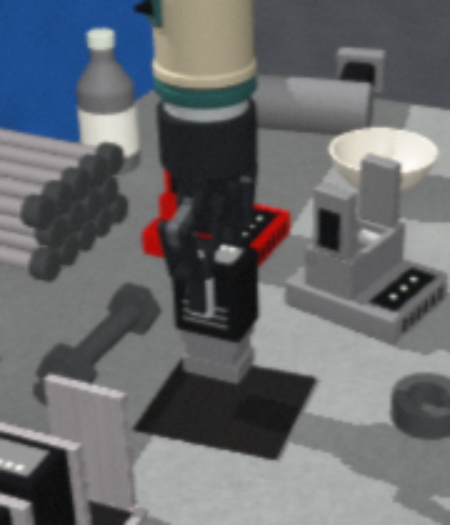

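The pack is over the mat's middle (pack stem at crop (215,360), mat around (225,410)) with its foot about 38 mm up. I'll lower it slowly until it touches.

```bash
python3 -m handwheel '[{"delta_pos":[0,0,-0.8],"yaw":0},{"delta_pos":[0,0,-0.8],"yaw":0},{"delta_pos":[0,0,-0.6],"yaw":0},{"delta_pos":[0,0,-0.4],"yaw":0},{"delta_pos":[0,0,-0.3],"yaw":0},{"delta_pos":[0,0,-0.2],"yaw":0},{"delta_pos":[0,0,-0.1],"yaw":0},{"delta_pos":[0,0,-0.1],"yaw":0},{"delta_pos":[0,0,-0.1],"yaw":0},{"delta_pos":[0,0,0],"yaw":0}]'
python3 -m handwheel '[{"delta_pos":[0,0,-0.1],"yaw":0},{"delta_pos":[0,0,-0.1],"yaw":0},{"delta_pos":[0,0,0],"yaw":0}]'
```

```text
clock: 8.47
eef_pos: [533.4, -9.5, 72.3]
tool_rot: [3.142, -0.0, 0.013]
force: [0.7, 1.5, -4.6]
width: 43.2
gripper_force: 64.8
clock: 8.72
eef_pos: [533.3, -9.6, 70.2]
tool_rot: [3.142, 0.0, 0.013]
force: [0.5, -0.1, -4.6]
width: 43.3
gripper_force: 64.8
```

```bash
python3 -m handwheel '[{"delta_pos":[0,0,-0.1],"yaw":0},{"delta_pos":[0,0,0],"yaw":0},{"delta_pos":[0,0,0],"yaw":0}]'; python3 -m handwheel '[{"delta_pos":[0,0,-0.05],"yaw":0},{"delta_pos":[0,0,0],"yaw":0},{"delta_pos":[0,0,0],"yaw":0}]'
```

```text
clock: 8.97
eef_pos: [533.5, -9.5, 70.1]
tool_rot: [-3.142, -0.0, 0.013]
force: [-2.5, -0.5, 5.5]
width: 43.4
gripper_force: 65.5
clock: 9.22
eef_pos: [533.5, -9.6, 70.0]
tool_rot: [-3.141, -0.001, 0.013]
force: [-3.7, 1.1, 11.7]
width: 43.6
gripper_force: 66.6
```

Contact with the mat is confirmed (+12 N). Releasing, rising and turning by 90°.

```bash
python3 -m handwheel '[{"delta_pos":[0,0,0.05],"yaw":0},{"delta_pos":[0,0,0],"yaw":0},{"delta_pos":[0,0,0],"yaw":0},{"delta_pos":[0,0,0],"yaw":0},{"delta_pos":[0,0,0],"yaw":0},{"delta_pos":[0,0,0],"yaw":0},{"delta_pos":[0,0,0],"yaw":0},{"delta_pos":[0,0,0],"yaw":0},{"delta_pos":[0,0,0],"yaw":0},{"delta_pos":[0,0,0],"yaw":0}]' 1
python3 -m handwheel '[{"delta_pos":[0,0,1],"yaw":0},{"delta_pos":[0,0,1.5],"yaw":0},{"delta_pos":[0,0,2],"yaw":0},{"delta_pos":[0,0,2],"yaw":0},{"delta_pos":[0,0,2],"yaw":0},{"delta_pos":[0,0,1.5],"yaw":0},{"delta_pos":[0,0,0],"yaw":0}]'
python3 -m handwheel '[{"delta_pos":[-1,0,0],"yaw":0.12},{"delta_pos":[-2,0,0],"yaw":0.12},{"delta_pos":[-3,0,0],"yaw":0.12},{"delta_pos":[-3,0,0],"yaw":0.12},{"delta_pos":[-3,0,0],"yaw":0.12},{"delta_pos":[-3,0,0],"yaw":0.12},{"delta_pos":[0,0,0],"yaw":0.12},{"delta_pos":[0,0,0],"yaw":0.12},{"delta_pos":[0,0,0],"yaw":0.12},{"delta_pos":[0,0,0],"yaw":0.12}]'
python3 -m handwheel '[{"delta_pos":[0,0,0],"yaw":0.12},{"delta_pos":[0,0,0],"yaw":0.12},{"delta_pos":[0,0,0],"yaw":0.12},{"delta_pos":[0,0,0],"yaw":0.01},{"delta_pos":[0,0,0],"yaw":0},{"delta_pos":[0,0,0],"yaw":0}]'
python3 - <<'E'
from h import *
for n in("top","side"):
    im=get_image(n);save(im,n+"4");P=pts(im);X,Y,Z=P[...,0],P[...,1],P[...,2]
    def rect(m,k):
        if m.sum()>10:
            (cx,cy),s,a=cv2.minAreaRect(P[m][:,:2].astype(np.float32));print(n,k,m.sum(),round(cx,1),round(cy,1),np.round(s,1),round(a,1),np.median(Z[m]).round(1))
    rect((abs(X-533)<50)&(abs(Y+10)<50)&(Z>110)&(Z<126),"pack")
    rect((abs(X-560)<50)&(abs(Y-148)<12)&(Z>112)&(Z<122),"freewall")
    rect((abs(X-560)<50)&(abs(Y-242)<110)&(Z>112)&(Z<130),"rack top")
    for k in(0,1):
        rect((abs(X-560)<50)&(abs(Y-(303.5-62*k))<28)&(Z>119)&(Z<130),"parked%d"%k)
E
```

```text
clock: 10.05
eef_pos: [533.4, -9.5, 69.3]
tool_rot: [3.142, -0.0, 0.013]
force: [0.4, -0.4, 0.2]
width: 86.0
gripper_force: 0.0
clock: 10.63
eef_pos: [535.5, -9.6, 173.0]
tool_rot: [-3.142, -0.007, 0.013]
force: [1.1, -0.2, -0.7]
width: 85.9
gripper_force: 0.0
clock: 11.47
eef_pos: [383.1, -9.6, 169.5]
tool_rot: [3.141, 0.0, 1.219]
force: [-0.2, 0.2, -0.5]
width: 85.6
gripper_force: 0.0
clock: 11.97
eef_pos: [383.3, -9.7, 169.3]
tool_rot: [-3.141, 0.0, 1.58]
force: [0.4, -0.4, -0.2]
width: 85.3
gripper_force: 0.0
top pack 434 532.7 -10.1 [59.6 44.1] 0.1 117.5
top freewall 90 560.4 147.3 [62.4  7.8] 1.0 115.8
top rack top 1293 559.3 241.1 [ 64.1 195.4] 1.0 121.3
top parked0 409 560.2 305.8 [59.3 50.4] 0.7 122.8
top parked1 437 559.0 243.4 [60.1 51.3] 0.3 122.8
side pack 397 530.9 -7.2 [60.7 47. ] 1.0 117.9
side freewall 160 559.6 149.7 [10.5 65. ] 89.3 116.4
side rack top 2553 558.1 242.3 [ 66.3 196. ] 0.8 122.1
side parked0 846 559.5 301.9 [61.9 49.6] 2.1 123.2
side parked1 694 556.1 240.2 [63.1 50.4] 1.6 123.1
```

View pics/top4.png

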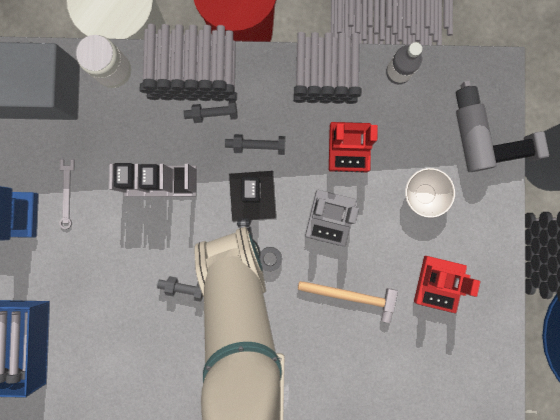

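The pack stands upright alone on the mat at (252,190), charger empty at (331,217), rack unchanged. In robot coordinates it is at (533,-9.5); the bay centre is about (560.5,179). Second grasp now.

```bash
python3 -m handwheel '[{"delta_pos":[2,0,0],"yaw":0.004},{"delta_pos":[3,0,0],"yaw":0},{"delta_pos":[3,0,0],"yaw":0},{"delta_pos":[3,0,0],"yaw":0},{"delta_pos":[2,0,0],"yaw":0},{"delta_pos":[1.5,0,0],"yaw":0},{"delta_pos":[0.5,0,0],"yaw":0},{"delta_pos":[0,0,0],"yaw":0},{"delta_pos":[0,0,0],"yaw":0},{"delta_pos":[0,0,0],"yaw":0}]'
python3 -m handwheel '[{"delta_pos":[0,0,-1],"yaw":0},{"delta_pos":[0,0,-1.5],"yaw":0},{"delta_pos":[0,0,-1.5],"yaw":0},{"delta_pos":[0,0,-1.5],"yaw":0},{"delta_pos":[0,0,-1.5],"yaw":0},{"delta_pos":[0,0,-1.5],"yaw":0},{"delta_pos":[0,0,-0.9],"yaw":0},{"delta_pos":[0,0,-0.5],"yaw":0},{"delta_pos":[0,0,0],"yaw":0},{"delta_pos":[0,0,0],"yaw":0}]'
```

```text
clock: 12.9
eef_pos: [531.9, -9.6, 169.2]
tool_rot: [-3.14, 0.0, 1.587]
force: [-0.2, -1.1, -0.5]
width: 85.2
gripper_force: 0.0
clock: 13.73
eef_pos: [533.3, -9.5, 70.4]
tool_rot: [-3.142, -0.0, 1.587]
force: [0.3, -0.1, 0.1]
width: 85.5
gripper_force: 0.0
```

```bash
python3 -m handwheel '[{"delta_pos":[0,0,0],"yaw":0},{"delta_pos":[0,0,0],"yaw":0},{"delta_pos":[0,0,0],"yaw":0},{"delta_pos":[0,0,0],"yaw":0},{"delta_pos":[0,0,0],"yaw":0},{"delta_pos":[0,0,0],"yaw":0},{"delta_pos":[0,0,0],"yaw":0},{"delta_pos":[0,0,0],"yaw":0}]' -1
```

```text
clock: 14.4
eef_pos: [533.5, -9.6, 71.2]
tool_rot: [3.141, 0.0, 1.587]
force: [-1.7, -0.0, 5.8]
width: 59.2
gripper_force: 63.9
```

```bash
python3 -m handwheel '[{"delta_pos":[0,0,0.4],"yaw":0},{"delta_pos":[0,0,1],"yaw":0},{"delta_pos":[0,0,1.6],"yaw":0},{"delta_pos":[0,0,2],"yaw":0},{"delta_pos":[0,0,2],"yaw":0},{"delta_pos":[0,0,2],"yaw":0},{"delta_pos":[0,0,2],"yaw":0},{"delta_pos":[0,0,2],"yaw":0},{"delta_pos":[0,0,1.2],"yaw":0},{"delta_pos":[0,0,0.5],"yaw":0}]'
python3 -m handwheel '[{"delta_pos":[0.2,1,0],"yaw":0},{"delta_pos":[0.3,2,0],"yaw":0},{"delta_pos":[0.4,2.5,0],"yaw":0},{"delta_pos":[0.4,2.7,0],"yaw":0},{"delta_pos":[0.4,2.7,0],"yaw":0},{"delta_pos":[0.4,2.7,0],"yaw":0},{"delta_pos":[0.3,2.4,0],"yaw":0},{"delta_pos":[0.3,1.7,0],"yaw":0},{"delta_pos":[0,0.8,0],"yaw":0},{"delta_pos":[0,0.3,0],"yaw":0}]'
python3 -m handwheel '[{"delta_pos":[0,0,0],"yaw":0},{"delta_pos":[0,0,0],"yaw":0},{"delta_pos":[0,0,0],"yaw":0}]'
python3 - <<'E'
from h import *
s=status.read_state();print(s["eef_pos"],s["tool_rot"],s["force"])
im=get_image("side");save(im,"s5");P=pts(im);X,Y,Z=P[...,0],P[...,1],P[...,2];e=s["eef_pos"]
m=(abs(X-e[0])<45)&(abs(Y-e[1])<28)&(Z>122)&(Z<e[2]-10);print("foot z",np.percentile(Z[m],[1,3,10]).round(1))
f=m&(Z<185)&(Y>e[1]+10);print("stem +y face Y",np.percentile(Y[f],[50]).round(1))
cv2.imwrite("pics/s5c.png",cv2.resize(im["color"][150:400,80:300,::-1],None,fx=2.2,fy=2.2))
E
```

```text
clock: 15.23
eef_pos: [534.2, -9.5, 219.7]
tool_rot: [3.138, 0.0, 1.587]
force: [0.5, -0.8, -5.7]
width: 59.6
gripper_force: 65.8
clock: 16.07
eef_pos: [559.1, 180.9, 216.2]
tool_rot: [-3.139, -0.001, 1.59]
force: [-0.4, -0.5, -5.8]
width: 59.6
gripper_force: 65.8
clock: 16.32
eef_pos: [560.3, 176.4, 217.0]
tool_rot: [-3.141, 0.002, 1.585]
force: [-1.1, -0.1, -4.1]
width: 59.1
gripper_force: 65.8
[560.34938489 176.38384371 216.99281101] [-3.14091276e+00  1.58095453e-03  1.58450822e+00] [-1.13598642 -0.10480348 -4.05615806]
foot z [150.4 151.7 156. ]
stem +y face Y [194.5]
```

View pics/s5c.png

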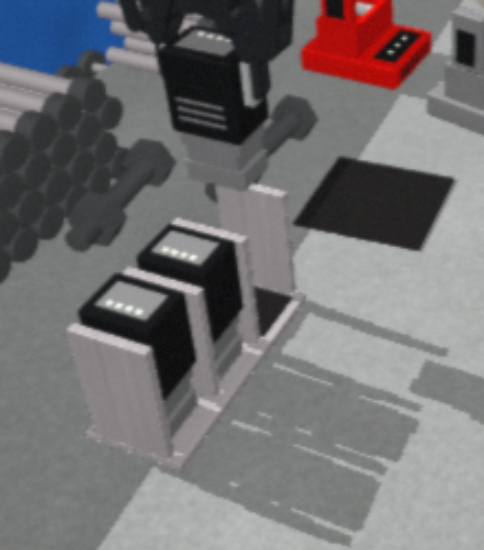

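The pack hangs above the empty bay (pack at crop (215,90), bay floor at (270,305)). Correcting by +3 mm in y and lowering.

```bash
python3 -m handwheel '[{"delta_pos":[0,0.3,0],"yaw":0},{"delta_pos":[0,0,0],"yaw":0},{"delta_pos":[0,0,-0.5],"yaw":0},{"delta_pos":[0,0,-0.8],"yaw":0},{"delta_pos":[0,0,-0.8],"yaw":0},{"delta_pos":[0,0,-0.8],"yaw":0},{"delta_pos":[0,0,-0.5],"yaw":0},{"delta_pos":[0,0,-0.3],"yaw":0},{"delta_pos":[0,0,0],"yaw":0},{"delta_pos":[0,0,0],"yaw":0}]'
python3 - <<'E'
from h import *
e=status.read_state()["eef_pos"];print(e)
for n in("side","top"):
    im=get_image(n);P=pts(im);X,Y,Z=P[...,0],P[...,1],P[...,2]
    m=(abs(X-560)<25)&(Z>118)&(Z<145)&(abs(Y-180)<26);print(n,"stem Y",m.sum(),np.percentile(Y[m],[5,50,95]).round(1) if m.sum() else "")
    b=(abs(X-560)<25)&(Z>163)&(Z<185)&(abs(Y-180)<32);print("body Y",b.sum(),np.percentile(Y[b],[5,50,95]).round(1) if b.sum() else "")
    for lo,hi in((140,160),(204,216)):
        w=(abs(X-560)<28)&(Z>115.5)&(Z<119)&(Y>lo)&(Y<hi)
        if w.sum(): print("wall top Y",w.sum(),np.percentile(Y[w],[5,50,95]).round(1))
E
```

```text
clock: 17.2
eef_pos: [560.4, 181.6, 180.2]
tool_rot: [-3.141, -0.0, 1.587]
force: [0.9, 0.3, -4.0]
width: 59.3
gripper_force: 65.8
[560.39970888 181.55167357 180.1577493 ]
side stem Y 357 [173.6 199.5 201.1]
body Y 273 [202.4 204.  205.2]
wall top Y 26 [144.8 148.9 152.7]
wall top Y 98 [207.7 211.4 215.1]
top stem Y 42 [162.3 163.3 164.4]
body Y 41 [158.4 159.1 159.8]
wall top Y 46 [144.3 147.2 150.6]
```

Both cameras put the pack about 2 mm too far in +y relative to the walls, so I'll correct by -2.3 mm and lower on.

```bash
python3 -m handwheel '[{"delta_pos":[0,-0.23,0],"yaw":0},{"delta_pos":[0,0,0],"yaw":0},{"delta_pos":[0,0,-0.5],"yaw":0},{"delta_pos":[0,0,-1],"yaw":0},{"delta_pos":[0,0,-1],"yaw":0},{"delta_pos":[0,0,-1],"yaw":0},{"delta_pos":[0,0,-1],"yaw":0},{"delta_pos":[0,0,-0.5],"yaw":0},{"delta_pos":[0,0,0],"yaw":0},{"delta_pos":[0,0,0],"yaw":0}]'
python3 -m handwheel '[{"delta_pos":[0,0,-1],"yaw":0},{"delta_pos":[0,0,-1],"yaw":0},{"delta_pos":[0,0,-1],"yaw":0},{"delta_pos":[0,0,-0.8],"yaw":0},{"delta_pos":[0,0,-0.5],"yaw":0},{"delta_pos":[0,0,-0.3],"yaw":0},{"delta_pos":[0,0,-0.2],"yaw":0},{"delta_pos":[0,0,-0.1],"yaw":0},{"delta_pos":[0,0,0],"yaw":0},{"delta_pos":[0,0,0],"yaw":0}]'
```

```text
clock: 18.13
eef_pos: [560.2, 179.2, 129.8]
tool_rot: [-3.141, 0.0, 1.587]
force: [-0.1, 0.5, -4.3]
width: 59.5
gripper_force: 65.7
clock: 18.97
eef_pos: [560.7, 179.3, 81.6]
tool_rot: [3.141, -0.0, 1.587]
force: [-0.3, 0.1, -4.0]
width: 59.5
gripper_force: 65.8
```

```bash
python3 -m handwheel '[{"delta_pos":[0,0,-0.2],"yaw":0},{"delta_pos":[0,0,-0.1],"yaw":0},{"delta_pos":[0,0,-0.1],"yaw":0},{"delta_pos":[0,0,0],"yaw":0},{"delta_pos":[0,0,0],"yaw":0}]'; python3 -m handwheel '[{"delta_pos":[0,0,-0.1],"yaw":0},{"delta_pos":[0,0,0],"yaw":0},{"delta_pos":[0,0,0],"yaw":0}]'
```

```text
clock: 19.38
eef_pos: [560.3, 179.2, 77.3]
tool_rot: [-3.141, -0.0, 1.587]
force: [-0.1, 0.0, -3.8]
width: 59.4
gripper_force: 65.8
clock: 19.63
eef_pos: [560.5, 179.2, 76.3]
tool_rot: [3.141, -0.0, 1.587]
force: [0.3, 0.5, -3.6]
width: 59.4
gripper_force: 65.8
```

```bash
python3 -m handwheel '[{"delta_pos":[0,0,-0.1],"yaw":0},{"delta_pos":[0,0,0],"yaw":0},{"delta_pos":[0,0,0],"yaw":0}]'; python3 -m handwheel '[{"delta_pos":[0,0,-0.05],"yaw":0},{"delta_pos":[0,0,0],"yaw":0},{"delta_pos":[0,0,0],"yaw":0}]'
```

```text
clock: 19.88
eef_pos: [560.5, 179.3, 76.3]
tool_rot: [3.141, 0.0, 1.587]
force: [-2.1, -0.7, 5.3]
width: 59.1
gripper_force: 66.5
clock: 20.13
eef_pos: [560.5, 179.3, 76.2]
tool_rot: [3.141, 0.0, 1.587]
force: [-3.8, -1.2, 10.1]
width: 59.7
gripper_force: 67.1
```

The pack is on the floor. Releasing, rising straight up, and backing off to look.

```bash
python3 -m handwheel '[{"delta_pos":[0,0,0.1],"yaw":0},{"delta_pos":[0,0,0],"yaw":0},{"delta_pos":[0,0,0],"yaw":0},{"delta_pos":[0,0,0],"yaw":0},{"delta_pos":[0,0,0],"yaw":0},{"delta_pos":[0,0,0],"yaw":0},{"delta_pos":[0,0,0],"yaw":0},{"delta_pos":[0,0,0],"yaw":0},{"delta_pos":[0,0,0],"yaw":0},{"delta_pos":[0,0,0],"yaw":0}]' 1
python3 -m handwheel '[{"delta_pos":[0,0,0.5],"yaw":0},{"delta_pos":[0,0,1],"yaw":0},{"delta_pos":[0,0,1.5],"yaw":0},{"delta_pos":[0,0,2],"yaw":0},{"delta_pos":[0,0,2],"yaw":0},{"delta_pos":[0,0,2],"yaw":0},{"delta_pos":[0,0,2],"yaw":0},{"delta_pos":[0,0,2],"yaw":0},{"delta_pos":[0,0,1],"yaw":0},{"delta_pos":[0,0,0],"yaw":0}]'
python3 -m handwheel '[{"delta_pos":[0,-1,0],"yaw":0},{"delta_pos":[0,-2,0],"yaw":0},{"delta_pos":[0,-3,0],"yaw":0},{"delta_pos":[0,-3,0],"yaw":0},{"delta_pos":[0,-3,0],"yaw":0},{"delta_pos":[0,-3,0],"yaw":0},{"delta_pos":[0,-3,0],"yaw":0},{"delta_pos":[0,-1,0],"yaw":0},{"delta_pos":[0,0,0],"yaw":0},{"delta_pos":[0,0,0],"yaw":0}]'
python3 - <<'E'
from h import *
out=[]
for n in("top","side"):
    im=get_image(n);P=pts(im);X,Y,Z=P[...,0],P[...,1],P[...,2]
    for k,c in(("free",179),("b",241),("a",303)):
        m=(abs(X-560)<50)&(abs(Y-c)<26)&(Z>119.5)&(Z<130)
        (cx,cy),s,a=cv2.minAreaRect(P[m][:,:2].astype(np.float32));print(n,k,m.sum(),round(cx,1),round(cy,1),np.round(s,1),round(a,1),np.percentile(Z[m],[10,50,90]).round(1))
    c=im["color"][140:220,90:220] if n=="top" else im["color"][200:380,90:250]
    out.append(cv2.resize(c[...,::-1],(390,440 if n=="side" else 240)))
o=np.zeros((440,780,3),np.uint8);o[:240,:390]=out[0];o[:,390:]=out[1];cv2.imwrite("pics/fin.png",o)
E
```

```text
clock: 20.97
eef_pos: [560.4, 179.2, 75.8]
tool_rot: [3.142, -0.0, 1.587]
force: [-0.3, 0.7, -0.1]
width: 85.4
gripper_force: 0.0
clock: 21.8
eef_pos: [561.9, 179.9, 218.9]
tool_rot: [3.136, -0.002, 1.587]
force: [0.4, -0.6, -1.2]
width: 85.5
gripper_force: 0.0
clock: 22.63
eef_pos: [559.6, -11.0, 214.8]
tool_rot: [-3.14, -0.001, 1.586]
force: [-1.5, -0.2, 0.2]
width: 85.5
gripper_force: 0.0
top free 392 560.2 178.6 [59.6 44.6] 0.7 [120.6 122.7 125.6]
top b 415 558.9 242.4 [59.8 49. ] 0.5 [120.3 122.7 125.6]
top a 401 561.4 302.2 [57.1 44.3] 0.8 [120.7 123.2 125.8]
side free 551 557.9 181.0 [60. 45.] 0.4 [121.5 123.1 124.3]
side b 682 557.4 242.8 [60.7 44.6] 2.2 [121.6 123.2 124.4]
side a 831 559.8 304.3 [62.  44.8] 0.7 [121.6 123.3 124.5]
```

View pics/fin.png

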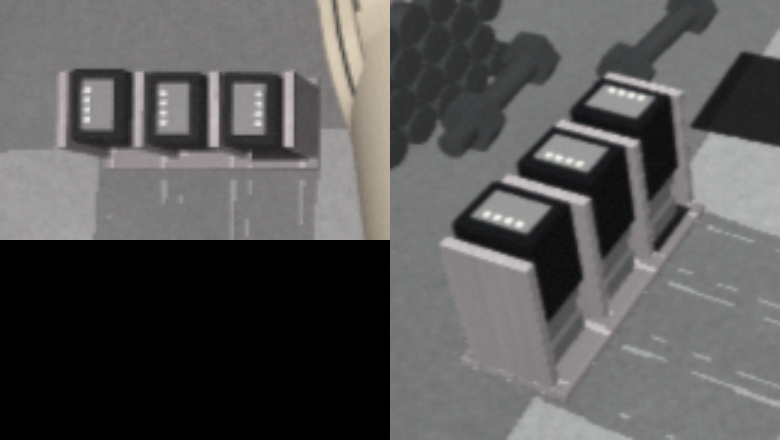

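All three packs stand upright in their bays. Ours is at crop (250,108), at (560.2,178.6) against a bay centre of (560.2,179), and its top is at 123 mm, so it is resting on the floor. Handing in.

```bash
python3 -c "
from cell import ctrl
print(ctrl.finish_job())"
```

```text
the job is handed in; nothing more can be done
None
```

The battery pack was pulled from the charger, stood on the mat and let go, then regripped by its other sides and set down in the empty rack bay, within about 1 mm of centre by the top camera; the two parked packs still stand in their bays, and the job was handed in about 23 s into the 64 s allowed, with no verdict shown.

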